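# Lock the hook collar onto the flat of a tool rail

### The job

The hook collar on the low tool rail has come loose and leans toward you. Turn the collar on its rail until its thumb screw stands square over the flat that is milled along the rail, then turn the thumb screw clockwise until its soft tip bears firmly on the flat: snug by feel, never forced. Let go, and leave the other things on the counter where they are.

Things in the scene. Friction and masses are not known exactly. Their poses are not given: they have to be found in the camera images.
- stand: Foot of the tool rail, fixed to the counter: wooden board 85 x 190 x 16 mm with a steel post near each end (y = +-78 mm; bosses of 17 mm radius on top carry the rail). Origin: centre of the underside. y: along the rail, z: up.
- rail: Bar, 24 mm diameter, 176 mm long between end caps, held immovably, axis 100 mm above the counter. One flat, 12.6 mm wide, runs along its whole length, 10.2 mm from the axis. Origin: on the axis midway between the posts, at the collar. y: along the bar. z: straight out of the flat; it points up within about 0.3 rad, leaning toward or away from the robot.
- collar: Dark steel ring on the rail's middle, 40 mm diameter, 26 mm wide; only turns about the rail (friction 0.09 N m, stays where left). Origin on the rail's axis, y along the rail, z out through its boss along the screw. At the start its z leans 0.45 to 0.8 rad from the rail's z, toward the robot; the two must be made to agree (within 5 degrees). A wire hook sticks out 50 mm opposite the screw.
- screw: Steel thumb screw with a T head: flat bar 36 mm long (x), 10 mm thick (y), 20 mm high (z). Origin: centre of that head, 56 mm from the rail's axis. z: outward along the screw. At the start its y is within 0.25 rad of the rail's y. Tightens clockwise, looking down on the head, 2.5 mm in per radian; turning it freely takes 0.28 N m, but a pausing hand reads only about 0.13; holds when let go.
- espresso_cup: Bystander: white espresso cup with a handle, 58x85x56 mm, behind the stand.
- shot_glass: Bystander: small clear glass, 48 mm across, 58 mm tall, to the right of the stand.
- tamper: Bystander: coffee tamper with a turned wooden handle, 58 mm across, 82 mm tall, to the left of the stand.
- order_pad: Bystander: blue notebook, 120x89x14 mm, far right.
- milk_jug: Bystander: steel milk pitcher, 88x121x95 mm, far behind.
- bar_brush: Bystander: small purple brush, 30x86x22 mm, far left.
- tape_roll: Bystander: roll of tape lying flat, 104 mm across, 25 mm high, far right.
- thread (a point): Mouth of the collar's boss, 27.5 mm from the rail's axis. The soft tip meets the flat after 0.8 to 2.7 rad; its wear varies unseen: only torque tells. Judge by the rise over your own reading in free turning (small turns, pausing): it climbs about 0.4 N m per rad; +0.10 just bears (28 N on the tip), +0.14 to +0.19 is snug, +0.22 (80 N) crushes. Meeting the round beside the flat does not count.

How it is judged:
By the outcome, as a careful person would: the job done as asked, in the order asked, and still so for the second after the job is handed in, with the robot touching nothing.
It also fails if it takes over 72 s, if anything falls off the work surface, if the arm or the gripper's body presses on something with over 40 N, if the wrist force passes 120 N, or if a joint passes its speed limit or range.

### The arm

A 7-joint arm with a two-finger parallel gripper is mounted at the origin on a cart in front of the work surface, level with it; the furniture and walls round the work are solid. World frame = base frame: x ahead of the robot, y to its left, z up, the work surface at z = 0. Lengths are in m, angles in rad, forces in N, time in s.
With the tool pointing down it reaches from about 0.425 to 0.95 m from the base axis. Payload 4.7 kg.
Tool frame: the origin (TCP) lies at the very end of the fingers, on their centre line; the grasp point (between the pads) lies ctrl.tcp_to_grasp behind it (ctrl.tcp_to_grasp is the distance from the TCP to the grasp point, in m); z points along the fingers, y is the line along which they close (so a half turn about z gives the same grasp; the last joint's range is limited). The gripper opens to 85 mm and grips with 20 to 120 N. Pads are 22 mm wide; open, the fingers measure 114 mm over their backs; the gripper's body (76 mm by 85 mm) begins 54 mm behind the grasp point. The pads swing forward as they close: fully open they stand 13 mm farther back than shut.
Start: joints at [-1.153, 0.469, -0.049, 1.532, 0.024, 1.141, -0.082], TCP at [0.292, 0.609, 0.231] pointing down, gripper open.
Joint ranges: [-2.59, 2.59], [-0.33, 1.99], [-1.39, 1.29], [0.1, 2.45], [-1.04, 4.18], [0.21, 1.99], [-2.66, 2.66]. Speed limits (rad/s): [2.57, 2.57, 3.14, 3.14, 3.14, 3.14, 3.14].

### API

Orientations are given as a rotation vector (axis times angle).
In Python, from cell import ctrl, camera gives the robot as it stands.
- The arm moves only by the tool drive_tool, never from a script. Its argument "series" is a list that holds one entry, the list of rows, each a list of 4 numbers: the shift along the tool's x, y, z in cm, then the turn about the tool's z in degrees. In form: [[[x, y, z, turn], ...]]. A call has 1 to 12 rows; each row shifts and turns the commanded pose from where the row before left it, along the tool's axes as they then stand; what a row does not reach is not made up. A row lasts 1/10 s, in which the tool goes at most 50 mm and 8.59 degrees, less where a joint would pass 70% of its speed; a pose out of reach is approached as far as the arm can. A call is refused whole if a number of a shift passes 5 or a number of a turn 8.59, either way. A call with a gripper value outside its range is refused whole. "gripper" is the finger opening in cm, from 0 to 8.54, set as the call begins (left out, the last holds). The fingers move at their own pace and stop on an object; the grip force is fixed at half the most. Time passes only in rows, so rows that do not move let the fingers close. It gives the time, the measured TCP pose, the force, the opening and the grip force at its end, in the units of the state.
- ctrl.get_state(): the state, without advancing time (a new reading comes with each control period).
- camera(name): name is "scene" or "top" or "wrist"; returns a dict with "img" (420x560x3 uint8, red, green, blue), "depth" (420x560 float32, m along the optical axis (not along the pixel's ray), 0 where there is no reading), "K" (3x3 intrinsics, pixels), "eye" and "orientation" of the camera in the world. Camera axes: x right, y up, looking along -z (the intrinsics and any distortion apply to the point x, -y, -z); pixel columns grow to the right and rows downward; lengths in m; the calibration is good to about 2 mm. A picture is of the moment at which its call begins.
- ctrl.hand_in(): hands the job in; it is judged then, once.
The state is a dict: "clock": time; "q": joint angles; "joint_velocities": joint speeds; "joint_efforts": joint torques, N m; "tool_pos": TCP position; "orientation": TCP orientation; "ft_force": force on the tool from outside, world axes, zero at the start; "moment": the same for the moment, N m; "finger_gap": finger opening in m; "gripper_force": force on a finger pad.
Only numpy, scipy, OpenCV 4.12 (cv2) and the standard library are available. Lean on these libraries where they do the work, as an engineer would, in place of code of your own. Each camera call takes 0.05 s, during which the arm holds its last target. There are 200 camera calls.

## Working session

There is one attempt and no reset: what is moved stays moved. The work goes in short steps, Python scripts to look and compute and a tool call to move; the robot and the scene stay as the last step left them, time stands still between calls to the robot, and variables do not carry over. Pictures are saved under pics/ and viewed, at most 10 in all, crops included, and the job is handed in when it is done.

Besides the shell and the picture viewer there is one more tool, called after "Call:" as name([rows], argument=value, ...), one row to a line, values as JSON. drive_tool: Moves the arm, as the interface text tells. Its arguments: {"type":"object","properties":{"series":{"type":"array","items":{"type":"array","items":{"type":"array","items":{"type":"number"}}}},"gripper":{"type":"number"}},"required":["series"]}

```bash
mkdir -p pics; cat > h.py <<'E'
import numpy as np,cv2
from cell import ctrl,camera
from scipy.spatial.transform import Rotation as R
def rot(o):
    o=np.array(o,float)
    return o if o.shape==(3,3) else (R.from_rotvec(o).as_matrix() if o.size==3 else R.from_quat(o).as_matrix())
def pts(c):
    d=c["depth"];K=np.array(c["K"]);v,u=np.mgrid[:d.shape[0],:d.shape[1]]
    P=np.stack([(u-K[0,2])/K[0,0]*d,-(v-K[1,2])/K[1,1]*d,-d],-1)
    return P@rot(c["orientation"]).T+np.array(c["eye"])
def save(c,n,s=None): 
    im=c["img"][:,:,::-1]
    if s: im=cv2.resize(im[s[0]:s[1],s[2]:s[3]],None,fx=s[4],fy=s[4],interpolation=cv2.INTER_CUBIC)
    cv2.imwrite("pics/"+n,im)
E
python3 - <<'E'
from h import *
print(ctrl.get_state(),ctrl.tcp_to_grasp)
a=camera("scene");b=camera("top")
for c,n in((a,"scene"),(b,"top")):
    print(n,c["eye"],c["orientation"],c["K"],[k for k in c])
    np.save(n+"_p.npy",pts(c));np.save(n+"_i.npy",c["img"])
cv2.imwrite("pics/both.png",cv2.resize(np.vstack([a["img"],b["img"]])[:,:,::-1],(400,600)) )
save(a,"scene.png");save(b,"top.png")
E
```

```text
{'clock': 0.0, 'q': array([-1.15293747,  0.46947359, -0.04859617,  1.5337129 ,  0.02410774,
        1.14100176, -0.08228189]), 'joint_velocities': array([-1.08685935e-03,  8.43151815e-04,  2.73312157e-04,  1.39306429e-03,
       -7.64599015e-04,  7.99225940e-05, -9.99749607e-04]), 'joint_efforts': array([-4.10586354e-04, -5.10324848e+01, -4.67830617e-02, -2.37723935e+01,
        1.07259068e-02,  7.38945266e-03,  3.96200363e-06]), 'tool_pos': array([0.29136509, 0.60821667, 0.23023173]), 'orientation': array([-0.69578073, -3.06319868,  0.0031036 ]), 'ft_force': array([-0.48867614,  0.33675157,  0.26866742]), 'moment': array([-0.03042988, -0.02223412,  0.00284532]), 'gripper_force': 0.0, 'finger_gap': 0.0852717863601891} 0.0187
scene [-0.40059871 -0.85916142  0.86966647] [ 0.87604439 -0.47989244 -0.93538842] [[448.62892529   0.         282.46055755]
 [  0.         448.62892529 208.72383347]
 [  0.           0.           1.        ]] ['img', 'depth', 'K', 'eye', 'orientation']
top [ 0.30516392 -0.25065482  1.28299482] [ 0.12652016 -0.16920961 -1.58637901] [[477.40874273   0.         281.9365517 ]
 [  0.         477.40874273 212.49914328]
 [  0.           0.           1.        ]] ['img', 'depth', 'K', 'eye', 'orientation']
```

View pics/scene.png

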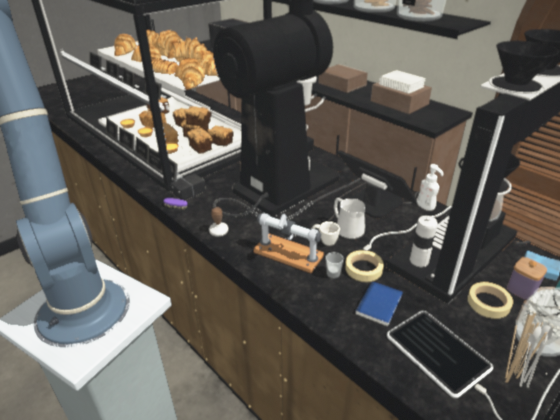

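View pics/top.png

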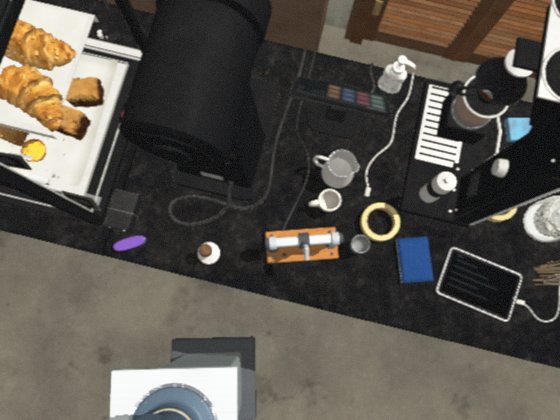

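The scene picture shows the orange board with the rail near (288,240). In the top view the board is at (303,245), the rail lies along row ~240, the collar is at (304,240) and the screw leans down to (306,255), toward the robot. The neighbours are the tamper (208,252), shot glass (360,243) and cup (328,200).

```bash
python3 - <<'E'
from h import *
for n,box in(("top",(220,270,255,350)),("scene",(205,280,245,335))):
    P=np.load(n+"_p.npy");im=np.load(n+"_i.npy")
    h=cv2.cvtColor(im,cv2.COLOR_RGB2HSV)
    s=np.zeros(im.shape[:2],bool);s[box[0]:box[1],box[2]:box[3]]=1
    o=s&(h[...,0]<20)&(h[...,1]>120)&(h[...,2]>80)&(abs(P[...,2]-.016)<.008)
    q=P[o];r=cv2.minAreaRect((q[:,:2]*1000).astype(np.float32));print(n,"board",r,np.median(q[:,2]))
    t=s&(P[...,2]>.06); q=P[t]
    a=np.radians(r[2]); 
    c=np.array(r[0])/1000
    e=np.array([np.cos(a),np.sin(a)]); 
    if r[1][0]<r[1][1]: e=np.array([-e[1],e[0]])
    if e[1]<0:e=-e
    f=np.array([e[1],-e[0]])
    print("y axis",e,"x axis",f)
    l=np.c_[(q[:,:2]-c)@f,(q[:,:2]-c)@e,q[:,2]]*1000
    m=(abs(l[:,1])<65)
    print(np.percentile(l,[2,50,98],axis=0).round(1))
    for y in range(-60,61,10):
        k=l[abs(l[:,1]-y)<5]
        if len(k): print(y,len(k),k[k[:,2].argmax()].round(1),k[k[:,0].argmin()].round(1),np.median(k,0).round(1))
E
```

```text
top board ((458.23101806640625, -336.9382629394531), (86.0210952758789, 189.5277862548828), 2.645855188369751) 0.015539806020506086
y axis [-0.04616247  0.99893394] x axis [0.99893394 0.04616247]
[[-148.9  -90.6  100.7]
 [  -2.8    2.7  111.4]
 [  14.5   93.3 1283. ]]
-60 41 [  2.5 -55.9 114.1] [-11.5 -58.3 104.6] [-1.00e-01 -6.04e+01  1.09e+02]
-50 36 [ -0.  -50.4 116.7] [-11.2 -50.7 106.1] [ -1.5 -50.5 108. ]
-40 35 [  0.8 -43.3 114.2] [-10.5 -43.3 105. ] [ -0.9 -40.4 109.5]
-30 40 [  3.9 -31.  115.4] [-11.9 -33.6 100.6] [ -1.4 -30.5 108.2]
-20 40 [  7.2 -24.  113.3] [-11.6 -23.3 104.1] [ -1.1 -20.6 109.5]
-10 50 [-27.   -6.8 139.4] [-31.1  -7.  132.8] [ -1.   -9.8 116.7]
0 117 [-27.2  -2.4 165.4] [-53.6   0.6 145.9] [-23.7   0.2 144.7]
10 78 [-19.7   5.2 146.2] [-32.9   5.4 134.7] [ -6.5   9.4 117.4]
20 37 [ -2.5  19.  113.6] [-11.2  16.5 102.4] [ -2.1  19.2 109.7]
30 37 [ -4.1  34.  114.8] [-11.8  33.8  95.7] [ -1.5  30.1 109.2]
40 40 [ -1.2  43.7 115.9] [-12.2  39.  101.7] [ -2.   39.6 108.6]
50 41 [  4.7  53.1 113.7] [-11.7  51.5 104.7] [ -0.2  49.9 108.7]
60 36 [  7.6  57.9 11
[... 488 characters left out ...]
.2 104.2] [ -7.2 -39.5 107.7]
-30 28 [  2.1 -29.5 113.9] [-12.9 -34.3 101.4] [ -7.3 -30.2 107.9]
-20 30 [  3.9 -22.3 113.7] [-11.9 -24.4 100.5] [ -6.2 -20.2 107.7]
-10 78 [-28.5  -5.1 142.7] [-46.3  -5.5 141.1] [-11.3 -10.1 110.8]
0 118 [-30.1  -3.  163.1] [-5.300e+01 -1.000e-01  1.403e+02] [-28.4  -1.6 140.5]
10 20 [  3.3   5.8 121.5] [-19.9  12.4 103.1] [-16.8   8.8 101.6]
20 3 [-9.2 24.8 98.4] [-12.7  22.9  97.9] [-9.2 23.7 97.9]
30 15 [  3.   31.4 112.8] [-10.7  30.4 101. ] [ -8.1  31.4 107.7]
40 26 [  1.3  37.  112. ] [-12.8  35.7 104. ] [ -6.6  40.2 107. ]
50 26 [ -4.2  46.9 112. ] [-12.5  48.9 106.2] [ -7.1  50.4 108.7]
60 25 [  6.3  59.6 111.5] [-11.9  55.7 106.9] [ -6.6  59.7 108.1]
```

```bash
python3 - <<'E'
from h import *
P=np.concatenate([np.load(n+"_p.npy").reshape(-1,3) for n in("top","scene")])
for y in np.arange(-.5,.75,.1):
    r=[]
    for x in np.arange(.3,.8,.05):
        k=P[(abs(P[:,0]-x)<.025)&(abs(P[:,1]-y)<.05)]
        r.append("%.2f"%np.percentile(k[:,2],97) if len(k)>3 else " -- ")
    print("%.1f"%y,r)
s=ctrl.get_state();M=rot(s["orientation"]);print(M.round(3))
W=np.array([-.05,.99875,0]);X=np.array([.99875,.05,0])
for t in([.45,.30],[.50,.1],[.50,-.15],[.44,-.337]):
    print(t,(M.T@(np.array([*t,.3])-s["tool_pos"])*100).round(1))
E
```

```text
-0.5 ['0.00', '0.00', '0.00', '0.06', '0.03', '0.03', '0.04', '0.09', '0.09', '0.18']
-0.4 ['0.00', '0.00', '0.02', '0.12', '0.02', '0.06', '0.07', '0.09', '0.09', '0.01']
-0.3 ['1.28', '0.00', '0.02', '0.15', '0.02', '0.01', '0.01', '0.01', '0.01', '0.01']
-0.2 ['-0.93', '0.00', '0.00', '0.02', '0.01', '0.55', '0.56', '0.57', '0.58', '0.58']
-0.1 ['-0.93', '0.00', '0.01', '0.08', '0.00', '0.58', '0.58', '0.58', '0.58', '0.58']
-0.0 ['-0.93', '-0.93', '0.00', '0.00', '0.00', '0.01', '0.57', '0.56', '0.55', '0.54']
0.1 ['-0.93', '-0.93', '0.00', '0.02', '0.05', '0.05', '0.05', '0.00', '0.62', '0.63']
0.2 ['-0.93', '-0.93', '-0.93', '0.02', '0.58', '0.62', '0.62', '0.61', '0.60', '0.41']
0.3 ['-0.93', '-0.93', '-0.93', '0.00', '0.00', '0.61', '0.37', '0.33', '0.38', '0.40']
0.4 ['-0.93', '-0.93', '-0.93', '-0.93', '0.00', '0.60', '0.31', '0.37', '0.34', '0.38']
0.5 ['-0.93', '-0.93', '-0.93', '-0.93', '-0.00', '0.00', '0.03', '0.36', '0.37', '0.34']
0.6 ['-0.93', '-0.93', '-0.93', '-0.93', '-0.93', '0.00', '0.03', '0.32', '0.37', '0.34']
0.7 ['-0.93', '-0.93', '-0.93', '-0.93', '-0.93', '-0.01', '0.00', '0.03', '0.36', '0.36']
[[-0.902  0.432 -0.001]
 [ 0.432  0.902 -0.002]
 [-0.    -0.002 -1.   ]]
[0.45, 0.3] [-27.6 -21.   -6.9]
[0.5, 0.1] [-40.8 -36.8  -6.9]
[0.5, -0.15] [-51.6 -59.4  -6.9]
[0.44, -0.337] [-54.2 -78.8  -6.8]
```

```bash
python3 - <<'E'
from h import *
P=np.concatenate([np.load(n+"_p.npy").reshape(-1,3) for n in("top","scene")])
for lo,hi in((.1,.3),(.3,.5),(.5,.8)):
  print(lo,[("%.2f"%y,"%.3f"%np.sort(k)[2]) for y in np.arange(-.28,.7,.07) for k in [P[(P[:,2]>lo)&(P[:,2]<hi)&(abs(P[:,1]-y)<.035)&(P[:,0]>.36)&(np.hypot(P[:,0]-.29,P[:,1]-.61)>.13)][:,0]] if len(k)>5])
E
```

```text
0.1 [('-0.28', '0.438'), ('-0.21', '0.442'), ('-0.14', '0.621'), ('-0.07', '0.639'), ('0.00', '0.659'), ('0.07', '0.987'), ('0.14', '0.898'), ('0.21', '0.518'), ('0.28', '0.584'), ('0.35', '0.592'), ('0.42', '0.610'), ('0.49', '0.631'), ('0.56', '0.652'), ('0.63', '0.670')]
0.3 [('-0.28', '0.783'), ('-0.21', '0.551'), ('-0.14', '0.548'), ('-0.07', '0.554'), ('0.00', '0.580'), ('0.07', '1.594'), ('0.14', '0.676'), ('0.21', '0.518'), ('0.28', '0.576'), ('0.35', '0.593'), ('0.42', '0.612'), ('0.49', '0.630'), ('0.56', '0.648'), ('0.63', '0.667')]
0.5 [('-0.28', '0.785'), ('-0.21', '0.553'), ('-0.14', '0.549'), ('-0.07', '0.556'), ('0.00', '0.579'), ('0.07', '0.987'), ('0.14', '0.604'), ('0.21', '0.518'), ('0.28', '0.533'), ('0.35', '0.552'), ('0.42', '0.571')]
```

```bash
python3 - <<'E'
from h import *
s=ctrl.get_state();M=rot(s["orientation"])
w=[(.35,.45),(.385,.3),(.41,.2),(.435,.05),(.435,-.15),(.40,-.32)]
p=s["tool_pos"]
for a in w:
    d=np.array([*a,.25])-p;n=int(np.ceil(np.linalg.norm(d)/.045));print(n,(M.T@d*100/n).round(1));p=p+d
E
```

```text
4 [-3.  -2.9 -0.5]
4 [-2.4 -3.   0. ]
3 [-2.2 -2.6  0. ]
4 [-2.2 -3.1  0. ]
5 [-1.7 -3.6  0. ]
4 [-1.  -4.2  0. ]
```

Call:
drive_tool([
  [[-3, -2.9, -0.5, 0], [-3, -2.9, -0.5, 0], [-3, -2.9, -0.5, 0], [-3, -2.9, -0.5, 0], [-2.4, -3, 0, 0], [-2.4, -3, 0, 0], [-2.4, -3, 0, 0], [-2.4, -3, 0, 0], [-2.2, -2.6, 0, 0], [-2.2, -2.6, 0, 0], [-2.2, -2.6, 0, 0], [0, 0, 0, 0]],
])

```text
clock: 1.3
tool_pos: [0.4112, 0.1988, 0.2511]
orientation: [0.708, 3.06, -0.003]
ft_force: [0.3, 0.2, -0.1]
finger_gap: 0.0856
gripper_force: 0.0
```

Call:
drive_tool([
  [[-2.2, -3.1, 0, 0], [-2.2, -3.1, 0, 0], [-2.2, -3.1, 0, 0], [-2.2, -3.1, 0, 0], [-1.7, -3.6, 0, 0], [-1.7, -3.6, 0, 0], [-1.7, -3.6, 0, 0], [-1.7, -3.6, 0, 0], [-1.7, -3.6, 0, 0], [0, 0, 0, 0]],
])

```text
clock: 2.3
tool_pos: [0.4343, -0.15, 0.2515]
orientation: [0.709, 3.06, -0.003]
ft_force: [-0.0, 0.6, -1.1]
finger_gap: 0.0858
gripper_force: 0.0
```

Call:
drive_tool([
  [[-1.3, -3.5, 0, 0], [-1.3, -3.5, 0, 0], [-1.3, -3.5, 0, 0], [-1.3, -3.5, 0, 0], [-1.3, -3.5, 0, 0], [0, 0, 0, -7], [0, 0, 0, -7], [0, 0, 0, -7], [0, 0, 0, -7], [0, 0, 0, 0]],
])

```text
clock: 3.3
tool_pos: [0.4186, -0.3299, 0.2509]
orientation: [0.068, -3.141, -0.001]
ft_force: [0.7, 0.0, 0.5]
finger_gap: 0.0852
gripper_force: 0.0
```

```bash
python3 - <<'E'
from h import *
s=ctrl.get_state();print(s["q"],s["tool_pos"],rot(s["orientation"]).round(3),s["moment"])
c=camera("wrist");print(c["eye"],rot(c["orientation"]).round(2),c["K"][0][0]);save(c,"w1.png")
np.save("w_p.npy",pts(c));np.save("w_i.npy",c["img"])
E
```

```text
[ 0.13879118  0.23219999  0.53970546  1.86995567 -0.13539597  1.07612844
  2.34517105] [ 0.41861322 -0.3299424   0.25089656] [[-0.999 -0.043 -0.   ]
 [-0.043  0.999  0.001]
 [ 0.     0.001 -1.   ]] [-0.01440398  0.01539662  0.06338157]
[ 0.34683991 -0.33377519  0.39500212] [[-0.04 -0.96 -0.28]
 [ 1.   -0.04 -0.01]
 [ 0.   -0.28  0.96]] 330.61955977802575
```

View pics/w1.png

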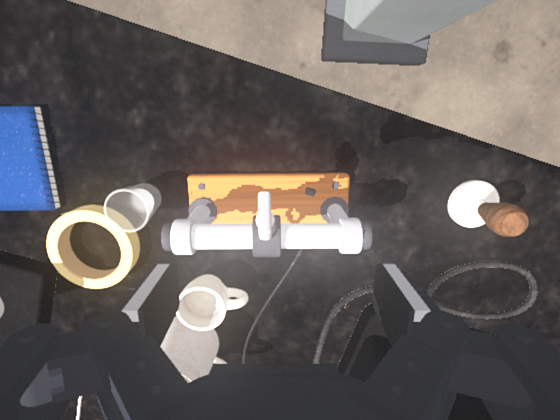

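The wrist view shows the rail along row ~237 (columns 170–365), collar at (266,240), T head at (264,210), bystanders clear of it. Now the flat's angle from depth.

```bash
cat > fl.py <<'E'
from h import *
from scipy.optimize import least_squares
def flat(P,C,yaw,show=1):
    e=np.array([-np.sin(yaw),np.cos(yaw)]);f=np.array([e[1],-e[0]])
    q=P.reshape(-1,3);l=np.c_[(q[:,:2]-C)@f,(q[:,:2]-C)@e,q[:,2]-.1]*1000
    k=l[(abs(l[:,1])<60)&(abs(l[:,1])>18)&(abs(l[:,0])<16)&(l[:,2]>-4)&(l[:,2]<16)]
    def g(v):
        x=k[:,0]-v[0];z=k[:,2]-v[1]
        return np.maximum(np.hypot(x,z)-12,x*np.sin(v[2])+z*np.cos(v[2])-10.2)
    for p0 in(-.3,-.15,0,.15,.3):
        r=least_squares(g,[0,0,p0],loss="soft_l1",f_scale=1)
        if show:print(len(k),p0,r.x.round(3),round(r.cost,1))
    for p0 in np.arange(-.4,.41,.1):
        r=least_squares(lambda v:g([v[0],v[1],p0]),[0,0],loss="soft_l1");print("%.1f"%p0,r.x.round(2),round(r.cost,1))
    for x in range(-14,15,2):
        m=k[abs(k[:,0]-x)<1]
        if len(m)>5: print(x,len(m),np.median(m[:,2]).round(2),end=" | ")
    print()
    return l
E
python3 - <<'E'
from fl import *
C=np.array([.4588,-.3373])
P=np.load("w_p.npy");im=np.load("w_i.npy")
h=cv2.cvtColor(im,cv2.COLOR_RGB2HSV)
o=(h[...,0]<22)&(h[...,1]>110)&(h[...,2]>80)&(abs(P[...,2]-.016)<.008)
o[:150]=0;o[260:]=0;o[:,:170]=0;o[:,370:]=0
q=P[o];print(cv2.minAreaRect((q[:,:2]*1000).astype(np.float32)))
l=flat(P,C,.05)
k=l[(l[:,2]>8)&(abs(l[:,1])<75)&(l[:,2]<18)&(abs(l[:,0])<8)&(abs(l[:,1])>18)]
print("axis fit",np.polyfit(k[:,1],k[:,0],1))
k=l[(l[:,2]>36)&(l[:,2]<80)&(abs(l[:,1])<25)&(l[:,0]<0)&(l[:,0]>-70)]
print(len(k),np.percentile(k,[2,25,50,75,98],axis=0).round(1))
c=cv2.resize(im[150:270,150:380],None,fx=3.4,fy=3.4,interpolation=cv2.INTER_CUBIC)
cv2.imwrite("pics/w1c.png",c[:,:,::-1])
E
```

```text
((446.85064697265625, -338.5109558105469), (56.745540618896484, 189.68368530273438), 2.8735921382904053)
2319 -0.3 [ 2.466  1.567 -0.126] 351.6
2319 -0.15 [ 2.466  1.567 -0.126] 351.6
2319 0 [ 2.466  1.567 -0.126] 351.6
2319 0.15 [ 2.466  1.567 -0.126] 351.6
2319 0.3 [ 2.466  1.567 -0.126] 351.6
-0.4 [2.29 1.55] 629.0
-0.3 [2.38 1.56] 484.3
-0.2 [2.45 1.57] 380.3
-0.1 [2.47 1.57] 355.0
-0.0 [2.5  1.58] 424.6
0.1 [2.58 1.59] 545.7
0.2 [2.68 1.59] 678.0
0.3 [2.78 1.56] 803.4
0.4 [2.85 1.5 ] 903.7
-10 207 2.97 | -8 326 7.11 | -6 263 9.96 | -4 195 11.02 | -2 196 11.26 | 0 197 11.59 | 2 193 11.73 | 4 194 12.11 | 6 197 12.25 | 8 143 12.17 | 10 127 10.66 | 12 71 8.57 | 14 10 7.23 | 
axis fit [-0.00105905 -0.25074148]
667 [[-50.   -6.5  38.1]
 [-41.9  -2.5  47.6]
 [-33.6  -0.   53.8]
 [-26.7   2.9  59.2]
 [-16.2   5.8  63.4]]
```

View pics/w1c.png

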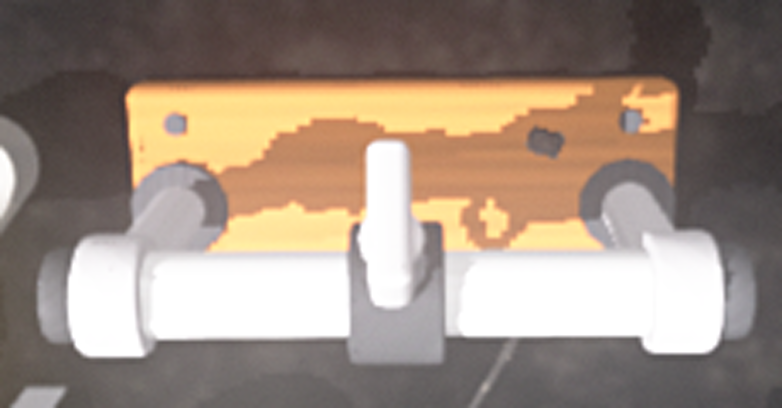

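The crop shows the rail with the collar at (395,300), and the bright T head from (390,140) to (388,300), nearly square to the rail. The depth fit puts the flat 0.126 rad toward the robot. Next I lower the fingers over the head.

Call:
drive_tool([
  [[-0.5, -0.5, 0, 0], [-0.5, -0.45, 0, 0], [0, 0, 2, 0], [0, 0, 3, 0], [0, 0, 2, 0], [0, 0, 0, 0]],
], gripper=3)

```text
clock: 3.95
tool_pos: [0.4273, -0.339, 0.1785]
orientation: [0.065, -3.136, -0.004]
ft_force: [-0.9, 0.2, 0.1]
finger_gap: 0.0299
gripper_force: 0.0
```

```bash
python3 - <<'E'
from fl import *
s=ctrl.get_state();print(s["tool_pos"],s["finger_gap"],s["ft_force"].round(2),s["moment"].round(3))
c=camera("wrist");save(c,"w2.png",(60,420,0,560,1.4));P=pts(c);np.save("w_p.npy",P)
l=flat(P,np.array([.4588,-.3373]),.05,0)
E
```

```text
[ 0.42733012 -0.3390257   0.17854514] 0.029861745853577554 [-0.88  0.2   0.09] [ 0.    -0.023 -0.006]
-0.4 [2.33 1.7 ] 600.3
-0.3 [2.39 1.64] 454.7
-0.2 [2.44 1.58] 351.3
-0.1 [2.43 1.51] 320.5
-0.0 [2.45 1.48] 366.4
0.1 [2.47 1.44] 456.8
0.2 [2.5  1.41] 559.5
0.3 [2.52 1.35] 652.5
0.4 [2.52 1.26] 722.3
-10 433 2.76 | -8 522 6.84 | -6 328 9.88 | -4 243 11.02 | -2 180 11.31 | 0 166 11.46 | 2 139 11.71 | 4 134 12.02 | 6 126 12.21 | 8 83 12.06 | 10 60 10.94 | 12 20 9.06 |
```

View pics/w2.png

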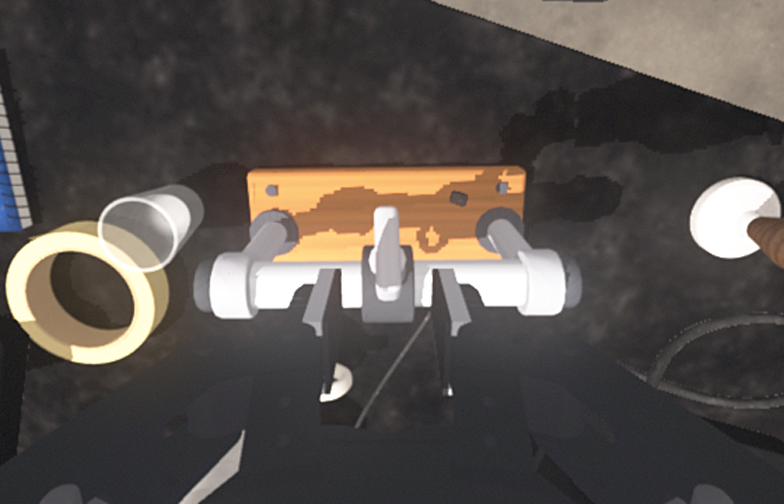

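The picture shows the fingers (inner edges at columns ~335 and ~437) straddling the head at column 387, so it is centred. The flat fit repeats at about −0.12. I'll descend and grip.

Call:
drive_tool([
  [[-0.1, 0, 2.5, 0], [0, 0, 2.3, 0], [0, 0, 0, 0]],
])

```text
clock: 4.3
tool_pos: [0.4288, -0.3395, 0.1322]
orientation: [0.065, -3.138, -0.003]
ft_force: [-0.0, 0.8, 0.3]
finger_gap: 0.0302
gripper_force: 0.0
```

Call:
drive_tool([
  [[0, 0, 0, 0], [0, 0, 0, 0], [0, 0, 0, 0], [0, 0, 0, 0], [0, 0, 0, 0]],
], gripper=0.6)

```text
clock: 4.8
tool_pos: [0.4297, -0.3387, 0.1345]
orientation: [-0.067, 3.14, 0.004]
ft_force: [-1.8, 5.1, 1.5]
finger_gap: 0.0106
gripper_force: 58.6
```

```bash
python3 - <<'E'
from fl import *
s=ctrl.get_state();print(s["tool_pos"],s["finger_gap"],s["gripper_force"],s["ft_force"].round(2),s["moment"].round(3),rot(s["orientation"]).round(3))
E
```

```text
[ 0.42974473 -0.33868524  0.13446349] 0.010595660618032255 58.62237274646759 [-1.78  5.15  1.5 ] [ 1.189  0.293 -0.02 ] [[-0.999 -0.043  0.001]
 [-0.043  0.999  0.003]
 [-0.001  0.003 -1.   ]]
```

Call:
drive_tool([
  [[-0.36, 0.03, -0.22, 0], [-0.36, 0.02, -0.2, 0], [-0.42, 0, -0.17, 0], [-0.42, 0, -0.14, 0], [-0.42, 0, -0.1, 0], [-0.43, 0, -0.08, 0], [0, 0, 0, 0], [0, 0, 0, 0]],
])

```text
clock: 5.6
tool_pos: [0.4517, -0.3375, 0.1425]
orientation: [0.068, -3.137, -0.004]
ft_force: [-4.8, 4.6, -1.0]
finger_gap: 0.0109
gripper_force: 63.9
```

```bash
python3 - <<'E'
from fl import *
s=ctrl.get_state();print(s["tool_pos"],s["finger_gap"],s["gripper_force"],s["ft_force"].round(2),s["moment"].round(3),rot(s["orientation"]).round(3))
c=camera("wrist");save(c,"w3.png",(200,350,180,380,3.9));P=pts(c);np.save("w_p.npy",P)
l=flat(P,np.array([.4588,-.3373]),.05,0)
c=camera("scene");save(c,"s3.png",(190,290,230,350,6.4));np.save("sc_p.npy",pts(c))
E
```

```text
[ 0.45167593 -0.33748367  0.14249541] 0.01087175651644169 63.9455494080903 [-4.81  4.61 -1.02] [1.004 0.995 0.298] [[-0.999 -0.043 -0.004]
 [-0.043  0.999  0.003]
 [ 0.004  0.003 -1.   ]]
-0.4 [2.19 1.55] 1446.5
-0.3 [2.31 1.57] 1055.0
-0.2 [2.37 1.57] 770.4
-0.1 [2.39 1.56] 694.3
-0.0 [2.42 1.55] 839.8
0.1 [2.48 1.54] 1119.4
0.2 [2.55 1.51] 1441.0
0.3 [2.61 1.46] 1744.9
0.4 [2.65 1.36] 1987.7
-10 583 3.11 | -8 813 7.3 | -6 655 10.06 | -4 510 11.02 | -2 481 11.29 | 0 513 11.57 | 2 480 11.72 | 4 475 12.02 | 6 412 12.28 | 8 294 12.02 | 10 215 10.8 | 12 121 8.82 |
```

View pics/w3.png

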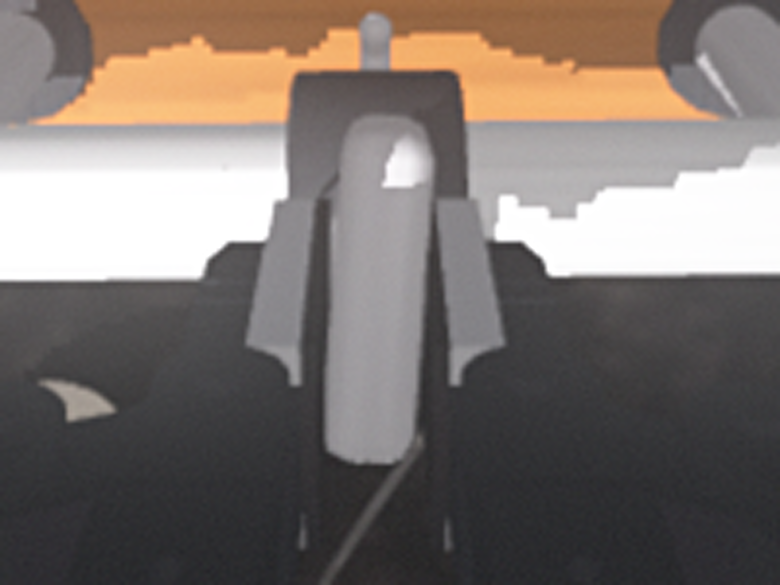

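The picture shows the head (column ~380, rows 120–460) between the pads, with the collar now nearly upright. I'll measure the head lean from depth in the same camera frame as the flat.

```bash
cat > lean.py <<'E'
from fl import *
def lean(P,C=np.array([.4588,-.3373]),yaw=.05,off=(2.4,1.56)):
    e=np.array([-np.sin(yaw),np.cos(yaw)]);f=np.array([e[1],-e[0]])
    q=P.reshape(-1,3);l=np.c_[(q[:,:2]-C)@f-off[0],(q[:,:2]-C)@e,q[:,2]-.1-off[1]/1000]
    l[:,1:]*=1000;l[:,0]=((q[:,:2]-C)@f)*1000-off[0]
    k=l[(abs(l[:,1])<9)&(abs(l[:,0])<45)&(l[:,2]>45)&(l[:,2]<75)]
    print(len(k),np.percentile(k,[3,50,97],axis=0).round(1).tolist())
    A=np.c_[k[:,0],np.ones(len(k))];m=np.ones(len(k),bool)
    for _ in range(6):
        w=np.linalg.lstsq(A[m],k[m,2],rcond=None)[0];r=k[:,2]-A@w;m=abs(r)<1.5
    t=k[m];a=np.arctan(-w[0]);d=w[1]*np.cos(a)
    u=t[:,0]*np.cos(a)-t[:,2]*np.sin(a)
    lo,hi=np.percentile(u,[1,99]);print("top face: tilt %.3f dist %.1f n %d u %.1f..%.1f"%(a,d,m.sum(),lo,hi),"pos lean %.3f"%(a+np.arctan((lo+hi)/2/d)))
    yy=np.polyfit(u,t[:,1],1);print("head yaw rel rail (along-u slope of y)",yy.round(3))
    # collar ring ends: extents
if __name__=="__main__":
    import sys;lean(np.load("w_p.npy"))
E
python3 lean.py; python3 -c "
from lean import *
lean(np.load('sc_p.npy'),off=(0,0))"
```

```text
2783 [[-31.8, -7.9, 49.3], [-19.5, -0.2, 63.1], [-0.7, 7.9, 72.3]]
top face: tilt -0.245 dist 65.4 n 1778 u -17.0..16.4 pos lean -0.249
head yaw rel rail (along-u slope of y) [-0.077 -0.244]
70 [[-30.3, -7.9, 46.9], [-18.3, 0.3, 61.4], [-0.7, 7.1, 72.9]]
top face: tilt -0.519 dist 62.6 n 20 u 1.1..34.5 pos lean -0.241
head yaw rel rail (along-u slope of y) [ 0.152 -1.912]
```

Call:
drive_tool([
  [[-0.25, 0.03, -0.06, 1.3], [-0.25, 0.03, -0.05, 1.3], [-0.22, 0, -0.03, 1.4], [0, 0, 0, 0], [0, 0, 0, 0]],
])

```text
clock: 6.2
tool_pos: [0.4585, -0.3373, 0.1434]
orientation: [-0.046, -3.137, -0.003]
ft_force: [-5.6, 2.7, -3.0]
finger_gap: 0.0104
gripper_force: 75.1
```

```bash
python3 - <<'E'
from lean import *
s=ctrl.get_state();print(s["tool_pos"],s["finger_gap"],s["gripper_force"],s["ft_force"].round(2),s["moment"].round(3),rot(s["orientation"]).round(3))
P=pts(camera("wrist"));lean(P);np.save("w_p.npy",P)
flat(P,np.array([.4588,-.3373]),.05,1)
E
```

```text
[ 0.45850962 -0.33727627  0.14336948] 0.01037299716281904 75.12052906264216 [-5.61  2.67 -3.01] [ 0.467  1.447 -0.24 ] [[-1.     0.029 -0.004]
 [ 0.029  1.     0.002]
 [ 0.004  0.002 -1.   ]]
2787 [[-27.2, -7.9, 50.0], [-12.8, -0.1, 64.3], [4.6, 7.8, 73.0]]
top face: tilt -0.165 dist 65.6 n 1857 u -17.0..17.1 pos lean -0.164
head yaw rel rail (along-u slope of y) [ 0.    -0.198]
5786 -0.3 [ 2.391  1.556 -0.116] 728.5
5786 -0.15 [ 2.391  1.556 -0.116] 728.5
5786 0 [ 2.391  1.556 -0.116] 728.5
5786 0.15 [ 2.391  1.556 -0.116] 728.5
5786 0.3 [ 2.391  1.556 -0.116] 728.5
-0.4 [2.18 1.54] 1500.9
-0.3 [2.3  1.56] 1115.4
-0.2 [2.37 1.56] 820.4
-0.1 [2.39 1.56] 732.2
-0.0 [2.43 1.56] 889.0
0.1 [2.51 1.57] 1194.4
0.2 [2.6  1.56] 1545.4
0.3 [2.69 1.53] 1875.0
0.4 [2.76 1.46] 2141.4
-10 569 3.16 | -8 778 7.32 | -6 654 10.06 | -4 499 10.95 | -2 505 11.29 | 0 507 11.56 | 2 479 11.79 | 4 492 12.0 | 6 502 12.23 | 8 377 12.06 | 10 269 10.78 | 12 149 8.99 | 14 6 6.29 |
```

Call:
drive_tool([
  [[-0.15, 0, -0.02, 0], [-0.15, 0, -0.01, 0], [0, 0, 0, 0], [0, 0, 0, 0]],
])

```text
clock: 6.65
tool_pos: [0.4597, -0.3372, 0.1434]
orientation: [-0.047, -3.134, -0.005]
ft_force: [-9.5, 3.2, -1.8]
finger_gap: 0.0102
gripper_force: 75.9
```

Call:
drive_tool([
  [[0, 0, 0, 0], [0, 0, 0, 0], [0, 0, 0, 0], [0, 0, 0, 0]],
], gripper=1.8)

```text
clock: 7.05
tool_pos: [0.4647, -0.3386, 0.145]
orientation: [0.043, 3.139, -0.003]
ft_force: [-0.6, 0.6, 0.4]
finger_gap: 0.0181
gripper_force: 0.0
```

```bash
python3 - <<'E'
from lean import *
s=ctrl.get_state();print(s["tool_pos"],s["finger_gap"],s["gripper_force"],s["ft_force"].round(2),s["moment"].round(3),rot(s["orientation"]).round(3),s["q"])
c=camera("wrist");P=pts(c);lean(P);np.save("w_p.npy",P)
save(c,"w4.png",(200,350,180,380,3.9))
P=pts(camera("top"));lean(P,off=(0,0))
E
```

```text
[ 0.46472754 -0.33861864  0.14495571] 0.018054806775477782 0.04170561209321022 [-0.64  0.63  0.36] [-0.01  -0.011  0.005] [[-1.     0.028  0.002]
 [ 0.028  1.    -0.002]
 [-0.002 -0.002 -1.   ]] [ 0.16765646  0.42753046  0.50879453  1.89106245 -0.26392378  0.88618352
  2.3491227 ]
2551 [[-26.9, -5.0, 46.7], [-9.1, 0.7, 64.2], [7.6, 7.9, 69.8]]
top face: tilt -0.152 dist 65.6 n 1763 u -17.4..16.6 pos lean -0.158
head yaw rel rail (along-u slope of y) [ 0.026 -0.029]Traceback (most recent call last):
  File "<stdin>", line 5, in <module>
  File "lean.py", line 7, in lean
    print(len(k),np.percentile(k,[3,50,97],axis=0).round(1).tolist())
                 ~~~~~~~~~~~~~^^^^^^^^^^^^^^^^^^^^
    return _quantile_unchecked(
        a, q, axis, out, overwrite_input, method, keepdims, weights)
    return _ureduce(a,
                    func=_quantile_ureduce_func,
    ...<5 lines>...
                    overwrite_input=overwrite_input,
                    method=method)
    r = func(a, **kwargs)
    result = _quantile(arr,
                       quantiles=q,
    ...<2 lines>...
                       out=out,
                       weights=wgt)
    slices_having_nans = np.isnan(arr[-1, ...])
                                  ~~~^^^^^^^^^
IndexError: index -1 is out of bounds for axis 0 with size 0
```

View pics/w4.png

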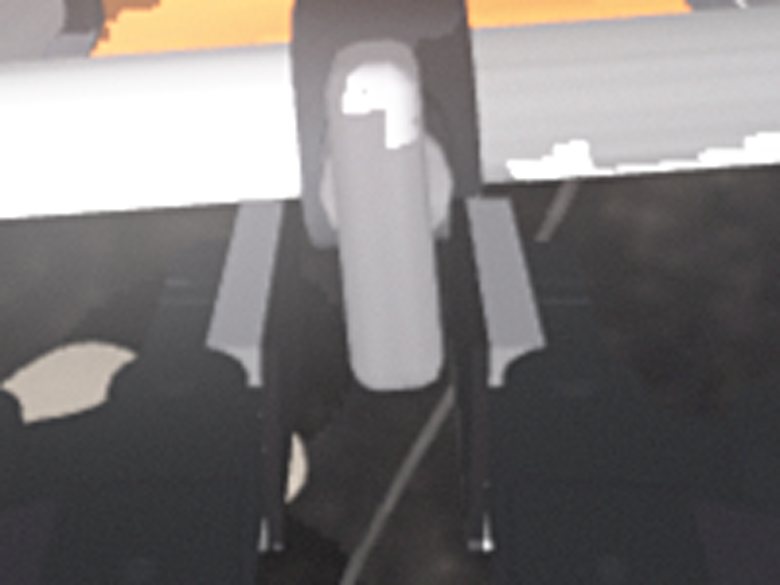

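The picture shows the head at columns 340–440, rows 45–390, free between the opened pads (near faces at columns ~260 and ~500). The lean is −0.157 against the flat's −0.123. The pads sit too far from the camera relative to the head, so I'll measure the head centre relative to the pads.

```bash
cat > pad.py <<'E'
from h import *
def pad(P,s):
    # camera crop coords -> full px; light pad near faces
    M=rot(s["orientation"]);t=s["tool_pos"]
    L=(P.reshape(-1,3)-t)@M*1000   # tool frame
    L=L[(L[:,2]<5)&(L[:,2]>-60)]
    g=s["finger_gap"]*500
    for sg in(-1,1):
        k=L[(sg*L[:,1]>g-2)&(sg*L[:,1]<g+14)&(abs(L[:,0])<25)]
        for z in range(-40,5,6):
            m=k[abs(k[:,2]-z)<3]
            if len(m)>8:print(sg,z,len(m),"x",np.percentile(m[:,0],[2,50,98]).round(1),"y",np.percentile(m[:,1],[2,50,98]).round(1))
    k=L[(abs(L[:,1])<g-1)&(abs(L[:,0])<35)&(L[:,2]<2)]
    print("head",len(k),np.percentile(k,[2,50,98],axis=0).round(1).tolist())
if __name__=="__main__": pad(np.load("w_p.npy"),ctrl.get_state())
E
python3 pad.py
```

```text
-1 -40 456 x [-11.1   4.8  11.2] y [-20.1 -11.2  -9.8]
-1 -34 237 x [-9.7  9.8 10.5] y [-22.3 -12.2  -9.8]
-1 -28 285 x [-7.9  6.5 10.5] y [-22.5 -14.6  -9.8]
-1 -22 239 x [-9.8  6.4 10.4] y [-22.6 -14.3  -9.8]
-1 -16 222 x [-9.9  6.2 10.4] y [-22.5 -14.7  -9.8]
-1 -10 177 x [-10.2   8.1  10.5] y [-22.1 -13.5  -9.8]
-1 -4 53 x [-3.9  9.5 11.2] y [-16.1 -10.   -7.1]
1 -40 458 x [-10.8   5.2  11.3] y [ 8.1  9.5 18.8]
1 -34 244 x [-10.7   9.7  10.6] y [ 8.1 10.6 21.2]
1 -28 292 x [-9.2  6.4 10.6] y [ 8.1 13.  21.4]
1 -22 246 x [-8.9  6.3 10.5] y [ 8.1 13.  21.3]
1 -16 235 x [-10.1   6.3  10.5] y [ 8.1 13.1 21.4]
1 -10 179 x [-9.9  9.5 10.4] y [ 8.1 11.9 20.3]
1 -4 68 x [-0.6  9.7 13.9] y [ 7.1  8.1 14.1]
head 2235 [[-2.5, -6.0, -24.6], [14.2, 0.1, -21.2], [30.1, 6.6, -3.3]]
```

Call:
drive_tool([
  [[0.65, 0.05, 0, 0], [0.65, 0.05, 0.2, 0], [0, 0, 0.3, -2.4], [0, 0, 0, -2.4], [0, 0, 0, 0], [0, 0, 0, 0]],
])

```text
clock: 7.75
tool_pos: [0.4501, -0.3367, 0.139]
orientation: [0.086, -3.14, -0.0]
ft_force: [0.0, 0.1, -0.2]
finger_gap: 0.0179
gripper_force: 0.0
```

```bash
python3 - <<'E'
from lean import *;from pad import pad
s=ctrl.get_state();print(s["tool_pos"],s["finger_gap"],s["ft_force"].round(2),s["moment"].round(3),rot(s["orientation"]).round(3))
P=pts(camera("wrist"));lean(P);pad(P,s)
L=(P.reshape(-1,3)-s["tool_pos"])@rot(s["orientation"])*1000
k=L[(abs(L[:,1]-.1)<7)&(L[:,2]<-22)&(L[:,2]>-35)&(abs(L[:,0])<25)]
print(np.polyfit(k[:,0],k[:,1],1),np.percentile(k,[2,50,98],axis=0).round(1).tolist())
E
```

```text
[ 0.45010939 -0.33666376  0.13904332] 0.01794609319097692 [ 0.02  0.13 -0.21] [-0.002 -0.01  -0.001] [[-0.999 -0.054 -0.   ]
 [-0.054  0.999  0.   ]
 [ 0.     0.    -1.   ]]
2645 [[-27.0, -8.6, 46.4], [-12.0, -0.7, 63.9], [4.5, 4.9, 69.0]]
top face: tilt -0.166 dist 65.5 n 1812 u -16.7..16.9 pos lean -0.165
head yaw rel rail (along-u slope of y) [ 0.017 -0.384]
-1 -40 463 x [-10.5   5.7  11.8] y [-20.8 -11.   -9.6]
-1 -34 232 x [-9.7 10.3 11.1] y [-22.1 -12.   -9.5]
-1 -28 287 x [-8.6  7.  11.1] y [-22.8 -14.3  -9.6]
-1 -22 251 x [-9.   6.9 11. ] y [-22.7 -14.1  -9.6]
-1 -16 223 x [-9.6  6.8 11. ] y [-22.7 -14.5  -9.6]
-1 -10 255 x [-8.7  6.6 11. ] y [-22.  -11.2  -7.2]
-1 -4 59 x [-2.3  9.  10.7] y [-16.2  -9.7  -7.4]
1 -40 460 x [-10.3   5.5  11.8] y [ 8.4  9.8 19.5]
1 -34 216 x [-9.8 10.3 11.2] y [ 8.3 10.5 21.2]
1 -28 308 x [-8.6  6.9 11.1] y [ 8.3 13.5 21.7]
1 -22 256 x [-8.7  7.1 11. ] y [ 8.3 12.5 21.5]
1 -16 234 x [-9.3  6.9 11.1] y [ 8.3 13.7 21.7]
1 -10 179 x [-9.5  9.  10.9] y [ 8.3 12.2 20.9]
1 -4 58 x [-3.7  9.4 10.8] y [ 8.3  8.6 14.5]
head 2333 [[-16.4, -6.2, -30.1], [1.1, -1.2, -26.5], [16.3, 5.1, -8.7]]
[-0.00959478 -1.18783141] [[-16.6, -6.1, -30.1], [0.4, -1.2, -26.9], [16.1, 3.6, -22.9]]
```

Call:
drive_tool([
  [[0, -0.05, 0, 0], [0, 0, 0, 0], [0, 0, 0, 0], [0, 0, 0, 0], [-0.15, 0, 0, 0], [-0.15, 0, -0.03, 0], [0, 0, 0, 0], [0, 0, 0, 0]],
], gripper=0.8)

```text
clock: 8.6
tool_pos: [0.4531, -0.3372, 0.1396]
orientation: [0.087, -3.14, -0.0]
ft_force: [-3.4, 0.6, 5.3]
finger_gap: 0.0113
gripper_force: 58.8
```

```bash
python3 - <<'E'
from lean import *
s=ctrl.get_state();print(s["tool_pos"],s["finger_gap"],s["ft_force"].round(2),s["moment"].round(3),rot(s["orientation"]).round(3))
P=pts(camera("wrist"));lean(P)
E
```

```text
[ 0.45307702 -0.33717307  0.13956273] 0.011320747766595887 [-3.36  0.57  5.29] [0.004 0.757 0.002] [[-0.998 -0.055 -0.001]
 [-0.055  0.998  0.   ]
 [ 0.001  0.    -1.   ]]
3050 [[-23.6, -7.9, 47.8], [-13.5, -0.1, 64.7], [8.1, 7.9, 72.9]]
top face: tilt -0.108 dist 65.6 n 1833 u -16.6..17.3 pos lean -0.103
head yaw rel rail (along-u slope of y) [ 0.006 -0.143]
```

Call:
drive_tool([
  [[0, 0, 0, 0], [0.1, 0, 0, 0], [0, 0, 0, 0], [0, 0, 0, 0]],
], gripper=1.2)

```text
clock: 9.05
tool_pos: [0.453, -0.3371, 0.1396]
orientation: [-0.088, 3.14, -0.001]
ft_force: [-0.6, -0.9, 3.7]
finger_gap: 0.012
gripper_force: 47.6
```

```bash
cat > st.py <<'E'
from lean import *
s=ctrl.get_state();print("t",s["clock"],s["tool_pos"].round(4),"gap",s["finger_gap"].round(4),s["gripper_force"].round(1),"F",s["ft_force"].round(2),"M",s["moment"].round(3),"q7",s["q"][6].round(3))
M=rot(s["orientation"]);print("tool y yaw deg",np.degrees(np.arctan2(-M[0,1],M[1,1])).round(2))
lean(pts(camera("wrist")))
E
python3 st.py
```

```text
Traceback (most recent call last):
  File "st.py", line 2, in <module>
    s=ctrl.get_state();print("t",s["clock"],s["tool_pos"].round(4),"gap",s["finger_gap"].round(4),s["gripper_force"].round(1),"F",s["ft_force"].round(2),"M",s["moment"].round(3),"q7",s["q"][6].round(3))
                                                                         ^^^^^^^^^^^^^^^^^^^^^
AttributeError: 'float' object has no attribute 'round'
```

Call:
drive_tool([
  [[0, 0, 0, 0], [0, 0, 0, 0], [0, 0, 0, 0]],
], gripper=1.35)

```text
clock: 9.35
tool_pos: [0.453, -0.3371, 0.1394]
orientation: [-0.088, 3.14, -0.001]
ft_force: [0.2, -0.9, 3.4]
finger_gap: 0.0138
gripper_force: 26.1
```

```bash
sed -i 's/s\["finger_gap"\].round(4),s\["gripper_force"\].round(1)/round(s["finger_gap"],4),round(s["gripper_force"],1)/' st.py; python3 st.py
```

```text
t 9.35 [ 0.453  -0.3371  0.1394] gap 0.0138 26.1 F [ 0.2  -0.94  3.38] M [-0.236  0.078 -0.03 ] q7 2.432
tool y yaw deg 3.21
3020 [[-23.6, -8.0, 47.4], [-11.8, -0.1, 64.6], [8.0, 7.9, 72.0]]
top face: tilt -0.113 dist 65.5 n 1765 u -16.5..17.2 pos lean -0.108
head yaw rel rail (along-u slope of y) [ 0.011 -0.19 ]
```

Call:
drive_tool([
  [[0, 0, 0, 0], [0, 0, 0, 0], [0, 0, 0.02, 5], [0, 0, 0.02, 5], [0, 0, 0.02, 5], [0, 0, 0.02, 5], [0, 0, 0, 0], [0, 0, 0, 0], [0, 0, 0, 0]],
], gripper=1.45)

```text
clock: 10.3
tool_pos: [0.4531, -0.3361, 0.1387]
orientation: [0.457, 3.108, 0.002]
ft_force: [0.0, 0.4, 5.1]
finger_gap: 0.0146
gripper_force: 16.0
```

```bash
python3 st.py
```

```text
t 10.3 [ 0.4531 -0.3361  0.1387] gap 0.0146 16.0 F [0.   0.45 5.11] M [ 0.225 -0.013  0.068] q7 2.132
tool y yaw deg -16.75
3305 [[-23.4, -7.9, 46.9], [-11.9, 0.1, 64.1], [7.9, 6.9, 73.1]]
top face: tilt -0.112 dist 65.1 n 1802 u -16.6..17.0 pos lean -0.109
head yaw rel rail (along-u slope of y) [-0.109 -0.124]
```

Call:
drive_tool([
  [[0, 0, 0.02, 5], [0, 0, 0.02, 5], [0, 0, 0.02, 5], [0, 0, 0.02, 5], [0, 0, 0, 0], [0, 0, 0, 0], [0, 0, 0, 0]],
])

```text
clock: 11.05
tool_pos: [0.4535, -0.3353, 0.1379]
orientation: [-0.989, -2.982, -0.004]
ft_force: [1.3, 1.4, 6.0]
finger_gap: 0.0146
gripper_force: 19.6
```

```bash
python3 st.py; python3 - <<'E'
from h import *
save(camera("wrist"),"w5.png",(180,360,180,380,3.3))
E
```

```text
t 11.05 [ 0.4535 -0.3353  0.1379] gap 0.0146 19.6 F [1.31 1.45 6.01] M [ 0.712 -0.273  0.22 ] q7 1.836
tool y yaw deg -36.68
3407 [[-24.3, -8.3, 46.4], [-11.5, 0.4, 63.6], [6.9, 8.2, 74.6]]
top face: tilt -0.100 dist 64.4 n 1681 u -17.9..14.9 pos lean -0.123
head yaw rel rail (along-u slope of y) [-0.324 -0.358]
```

View pics/w5.png

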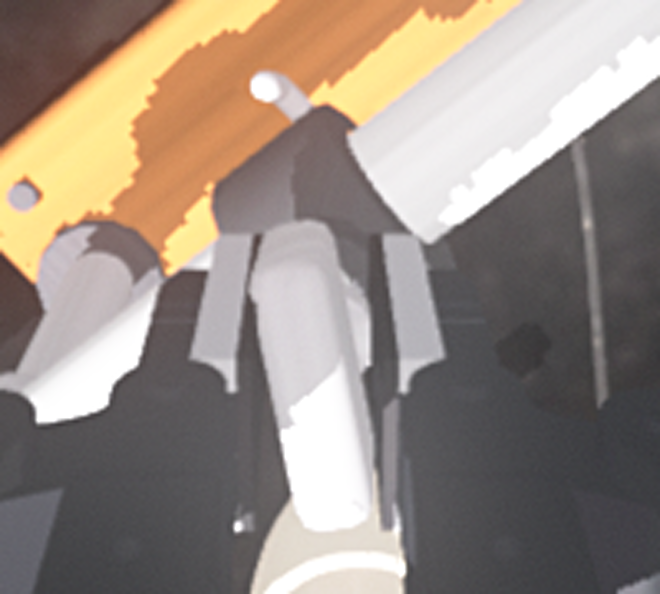

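The picture shows the head (line (292,230)–(335,520)) turning clockwise with the tool, lying diagonally between the pads and lagging by ~9°. The lean stays at about −0.11. I'll continue in steps with pauses.

Call:
drive_tool([
  [[0, 0, 0.01, 5], [0, 0, 0.01, 5], [0, 0, 0.02, 5], [0, 0, 0, 0], [0, 0, 0, 0], [0, 0, 0, 0]],
])

```text
clock: 11.75
tool_pos: [0.4543, -0.3348, 0.1374]
orientation: [1.369, 2.828, 0.006]
ft_force: [3.0, 3.1, 4.7]
finger_gap: 0.0143
gripper_force: 19.6
```

```bash
python3 st.py
```

```text
t 11.75 [ 0.4543 -0.3348  0.1374] gap 0.0143 19.6 F [2.97 3.13 4.72] M [ 1.052 -0.788  0.253] q7 1.616
tool y yaw deg -51.66
3182 [[-26.3, -7.9, 46.2], [-10.1, 1.5, 63.2], [5.7, 8.3, 74.7]]
top face: tilt -0.084 dist 63.8 n 1388 u -20.9..12.1 pos lean -0.153
head yaw rel rail (along-u slope of y) [-0.412 -0.705]
```

Call:
drive_tool([
  [[0, 0, 0.01, 5], [0, 0, 0.01, 5], [0, 0, 0, 0], [0, 0, 0, 0], [0, 0, 0, 0]],
])

```text
clock: 12.3
tool_pos: [0.4547, -0.3346, 0.1371]
orientation: [1.61, 2.698, 0.006]
ft_force: [3.9, 3.5, 4.0]
finger_gap: 0.0145
gripper_force: 19.5
```

```bash
python3 st.py
```

```text
t 12.3 [ 0.4547 -0.3346  0.1371] gap 0.0145 19.5 F [3.93 3.48 4.04] M [ 1.106 -1.034  0.246] q7 1.471
tool y yaw deg -61.65
3007 [[-26.7, -8.0, 46.3], [-10.1, 1.7, 62.9], [4.6, 8.5, 74.6]]
top face: tilt -0.070 dist 63.3 n 1195 u -22.2..8.4 pos lean -0.179
head yaw rel rail (along-u slope of y) [-0.462 -0.938]
```

```bash
cat > st.py <<'E'
from h import *
def meas(save_=None):
    s=ctrl.get_state();c=camera("wrist")
    P=pts(c);M=rot(s["orientation"]);C=np.array([.4588,-.3373]);yaw=.05
    e=np.array([-np.sin(yaw),np.cos(yaw)]);f=np.array([e[1],-e[0]])
    q=P.reshape(-1,3);l=np.c_[((q[:,:2]-C)@f)*1000-2.4,((q[:,:2]-C)@e)*1000,(q[:,2]-.1)*1000-1.56]
    T=(q-s["tool_pos"])@M*1000
    k=(np.hypot(l[:,0]+7,l[:,1])<24)&(l[:,2]>50)&(l[:,2]<76)&(abs(T[:,1]+.6)<8)
    A=np.c_[l[k][:,:2],np.ones(k.sum())];z=l[k][:,2]
    best=None;rng=np.random.default_rng(0)
    for _ in range(300):   # plain RANSAC plane
        i=rng.choice(len(z),3,False)
        try:w=np.linalg.solve(A[i],z[i])
        except np.linalg.LinAlgError:continue
        if np.hypot(w[0],w[1])>.5:continue
        n=(abs(z-A@w)<1).sum()
        if best is None or n>best[0]:best=(n,w)
    w=best[1]
    for _ in range(4):
        m=abs(z-A@w)<1.2;w=np.linalg.lstsq(A[m],z[m],rcond=None)[0]
    t=l[k][m];r=cv2.minAreaRect(t[:,:2].astype(np.float32))
    d=w[2]/np.sqrt(1+w[0]**2+w[1]**2)
    cx,cy=r[0];print("t %.2f"%s["clock"],"tool",s["tool_pos"].round(4),"yaw %.1f"%np.degrees(np.arctan2(-M[0,1],M[1,1])),"gap %.4f gf %.1f"%(s["finger_gap"],s["gripper_force"]),"F",s["ft_force"].round(1),"Mz %.3f"%s["moment"][2],"q7 %.2f"%s["q"][6])
    print(" plane tilt x %.3f y %.3f dist %.1f n %d"%(-np.arctan(w[0]),np.arctan(w[1]),d,m.sum()),"rect",np.round(r[0],1),np.round(r[1],1),"ang %.1f"%r[2],"pos lean %.3f"%np.arctan2(cx,w[0]*cx+w[1]*cy+w[2]),"head in tool",np.median(T[k][m],0).round(1))
meas()
E
python3 st.py
```

```text
t 12.35 tool [ 0.4548 -0.3346  0.1371] yaw -61.6 gap 0.0145 gf 19.5 F [4.  4.1 4.6] Mz 0.313 q7 1.47
 plane tilt x -0.076 y -0.017 dist 63.3 n 1580 rect [-4.6  1.9] [15.5 36. ] ang 34.5 pos lean -0.073 head in tool [ -1.1  -1.1 -27.5]
```

Call:
drive_tool([
  [[0, 0, 0, -6], [0, 0, -0.8, 0], [0, 0, -0.8, 0], [0, 0, 0, 0], [0, 0, 0, 0]],
])

```text
clock: 12.9
tool_pos: [0.4521, -0.3379, 0.1539]
orientation: [1.472, 2.774, -0.001]
ft_force: [0.0, -0.0, 0.1]
finger_gap: 0.0144
gripper_force: 0.0
```

```bash
python3 st.py; python3 st.py; python3 -c "
from h import *
s=ctrl.get_state();M=rot(s['orientation']);print(M.round(3))
for d in(-2,-4,-6): print(d,(M.T@np.array([d,0,0])/10).round(2))"
```

```text
t 12.90 tool [ 0.4521 -0.3379  0.1539] yaw -55.9 gap 0.0144 gf 0.0 F [ 0.  -0.   0.1] Mz -0.023 q7 1.54
 plane tilt x -0.128 y -0.011 dist 63.2 n 1294 rect [-8.2  1.1] [15.2 34.7] ang 43.9 pos lean -0.130 head in tool [  1.1   0.5 -10.3]
t 12.95 tool [ 0.4521 -0.3377  0.1536] yaw -55.9 gap 0.0144 gf 0.0 F [0.5 0.8 0.8] Mz 0.026 q7 1.54
 plane tilt x -0.136 y 0.001 dist 63.3 n 1297 rect [-7.8  0.8] [15.3 35. ] ang 42.8 pos lean -0.124 head in tool [  1.3   0.1 -10.5]
[[-0.561  0.828 -0.   ]
 [ 0.828  0.561 -0.   ]
 [-0.    -0.    -1.   ]]
-2 [ 0.11 -0.17  0.  ]
-4 [ 0.22 -0.33  0.  ]
-6 [ 0.34 -0.5   0.  ]
```

Call:
drive_tool([
  [[0.12, 0.09, 0, 4], [0, 0, 0, 4], [0, 0, 0.01, 4], [0, 0, 0.01, 4], [0, 0, 0, 0], [0, 0, 0, 0]],
])

```text
clock: 13.6
tool_pos: [0.4522, -0.3361, 0.1531]
orientation: [1.841, 2.546, -0.002]
ft_force: [-2.0, -1.4, 0.3]
finger_gap: 0.0142
gripper_force: 7.5
```

```bash
cat >> st.py <<'E'
m=[]
for _ in range(5):
    camera("top");m.append(ctrl.get_state()["moment"][2])
print(" Mz mean %.3f"%np.mean(m),np.round(m,3))
E
python3 st.py
```

```text
t 13.60 tool [ 0.4522 -0.3361  0.1531] yaw -71.7 gap 0.0142 gf 7.5 F [-2.  -1.4  0.3] Mz 0.266 q7 1.31
 plane tilt x -0.106 y -0.024 dist 63.0 n 1268 rect [-6.5  1.6] [15.3 35.2] ang 31.4 pos lean -0.103 head in tool [ -0.1  -0.2 -10.9]
 Mz mean 0.236 [0.24  0.246 0.273 0.211 0.208]
```

Call:
drive_tool([
  [[0, 0, 0.02, 4], [0, 0, 0.02, 4], [0, 0, 0, 0], [0, 0, 0, 0]],
])

```text
clock: 14.3
tool_pos: [0.4525, -0.336, 0.1527]
orientation: [2.013, 2.411, -0.001]
ft_force: [-1.7, -4.0, 0.8]
finger_gap: 0.0143
gripper_force: 7.9
```

```bash
python3 st.py
```

```text
t 14.30 tool [ 0.4525 -0.336   0.1527] yaw -79.7 gap 0.0143 gf 7.9 F [-1.7 -4.   0.8] Mz 0.221 q7 1.19
 plane tilt x -0.095 y -0.023 dist 62.6 n 1268 rect [-6.7  1. ] [15.5 35.2] ang 19.6 pos lean -0.107 head in tool [ -0.2  -0.1 -10.9]
 Mz mean 0.231 [0.174 0.242 0.277 0.262 0.2  ]
```

Call:
drive_tool([
  [[0, 0, 0.02, 4], [0, 0, 0.02, 4], [0, 0, 0, 0], [0, 0, 0, 0]],
])

```text
clock: 15.0
tool_pos: [0.4527, -0.3357, 0.1523]
orientation: [2.177, 2.265, -0.0]
ft_force: [-3.0, -4.2, 3.0]
finger_gap: 0.0146
gripper_force: 8.6
```

```bash
python3 st.py
```

```text
t 15.00 tool [ 0.4527 -0.3357  0.1523] yaw -87.7 gap 0.0146 gf 8.6 F [-3.  -4.2  3. ] Mz 0.307 q7 1.08
 plane tilt x -0.106 y -0.011 dist 62.3 n 1239 rect [-6.1  0.9] [15.1 35. ] ang 16.1 pos lean -0.099 head in tool [ -0.8  -0.  -11. ]
 Mz mean 0.246 [0.248 0.243 0.214 0.227 0.3  ]
```

Call:
drive_tool([
  [[0, 0, 0.02, 4], [0, 0, 0.02, 4], [0, 0, 0, 0], [0, 0, 0, 0]],
])

```text
clock: 15.7
tool_pos: [0.4529, -0.3355, 0.1519]
orientation: [2.329, 2.107, 0.0]
ft_force: [-2.3, -4.9, 4.4]
finger_gap: 0.0143
gripper_force: 9.6
```

```bash
python3 st.py
```

```text
t 15.70 tool [ 0.4529 -0.3355  0.1519] yaw -95.7 gap 0.0143 gf 9.6 F [-2.3 -4.9  4.4] Mz 0.261 q7 0.96
 plane tilt x -0.075 y -0.007 dist 61.9 n 1233 rect [-8.6  0.2] [10.8 35.2] ang 7.8 pos lean -0.139 head in tool [ -0.6   0.1 -11.1]
 Mz mean 0.257 [0.257 0.252 0.228 0.275 0.273]
```

Call:
drive_tool([
  [[0, 0, 0.02, 4], [0, 0, 0.02, 4], [0, 0, 0, 0], [0, 0, 0, 0]],
])

```text
clock: 16.4
tool_pos: [0.4531, -0.3354, 0.1516]
orientation: [2.471, 1.939, 0.001]
ft_force: [-2.0, -3.4, 5.8]
finger_gap: 0.0148
gripper_force: 12.3
```

```bash
python3 st.py
```

```text
t 16.40 tool [ 0.4531 -0.3354  0.1516] yaw -103.8 gap 0.0148 gf 12.3 F [-2.  -3.4  5.8] Mz 0.295 q7 0.85
 plane tilt x -0.067 y -0.004 dist 61.6 n 1206 rect [-9. -0.] [34.9 11.5] ang 89.8 pos lean -0.146 head in tool [ -0.3   0.1 -11.2]
 Mz mean 0.311 [0.325 0.316 0.321 0.321 0.271]
```

Call:
drive_tool([
  [[0, 0, 0, -6], [0, 0, 0, -2], [0, 0, 0, 0], [0, 0, 0, 0]],
])

```text
clock: 17.1
tool_pos: [0.453, -0.3342, 0.1507]
orientation: [-2.33, -2.104, -0.002]
ft_force: [-0.0, -0.6, -0.6]
finger_gap: 0.0144
gripper_force: 0.0
```

```bash
python3 st.py; python3 - <<'E'
from fl import *
c=camera("wrist");save(c,"w6.png",(150,390,160,400,2.5));P=pts(c);np.save("w_p.npy",P)
flat(P,np.array([.4588,-.3373]),.05,0)
E
```

```text
t 17.10 tool [ 0.453  -0.3342  0.1507] yaw -95.8 gap 0.0144 gf 0.0 F [-0.  -0.6 -0.6] Mz 0.058 q7 0.96
 plane tilt x -0.077 y -0.003 dist 61.6 n 1245 rect [-8.8  0.5] [11.9 35.7] ang 0.1 pos lean -0.142 head in tool [ -1.7   0.1 -12. ]
 Mz mean -0.001 [-0.05  -0.032  0.044  0.008  0.024]
-0.4 [1.8  1.57] 760.4
-0.3 [1.91 1.57] 561.2
-0.2 [1.99 1.56] 411.3
-0.1 [2.01 1.55] 371.1
-0.0 [2.06 1.55] 471.2
0.1 [2.15 1.56] 660.8
0.2 [2.28 1.57] 875.5
0.3 [2.45 1.57] 1075.4
0.4 [2.65 1.54] 1235.0
-10 81 5.22 | -8 245 8.2 | -6 280 10.43 | -4 297 11.09 | -2 264 11.31 | 0 259 11.55 | 2 262 11.85 | 4 262 12.07 | 6 267 12.32 | 8 261 11.98 | 10 257 10.52 | 12 243 8.11 | 14 100 5.1 |
```

View pics/w6.png

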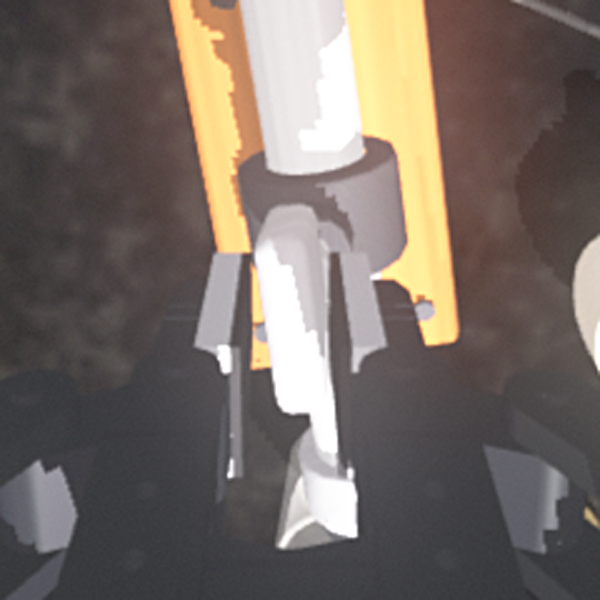

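The picture (from the rail's end) shows the collar at (325,210), the head square across (265–320, 210–410) and the flat strip on the rail. By position the lean is about −0.137 and the flat is about −0.12, so they agree within ~1°. I'll re-engage and step up the torque.

Call:
drive_tool([
  [[0, 0, 0, 4], [0, 0, 0, 4], [0, 0, 0.01, 4], [0, 0, 0, 0], [0, 0, 0, 0]],
])

```text
clock: 17.95
tool_pos: [0.4531, -0.335, 0.1513]
orientation: [-2.536, -1.854, -0.001]
ft_force: [1.1, 0.6, 1.6]
finger_gap: 0.0151
gripper_force: 11.4
```

```bash
python3 st.py
```

```text
t 17.95 tool [ 0.4531 -0.335   0.1513] yaw -107.7 gap 0.0151 gf 11.4 F [1.1 0.6 1.6] Mz 0.356 q7 0.79
 plane tilt x -0.062 y 0.003 dist 61.4 n 1209 rect [-8.   0.3] [35.2 10.4] ang 86.7 pos lean -0.130 head in tool [ -0.6   0.6 -11.3]
 Mz mean 0.332 [0.366 0.379 0.288 0.29  0.335]
```

Call:
drive_tool([
  [[0, 0, 0.01, 4], [0, 0, 0, 0], [0, 0, 0, 0]],
])

```text
clock: 18.55
tool_pos: [0.4532, -0.3351, 0.1512]
orientation: [-2.6, -1.764, -0.001]
ft_force: [2.8, 3.3, 3.0]
finger_gap: 0.0147
gripper_force: 12.6
```

```bash
python3 st.py
```

```text
t 18.55 tool [ 0.4532 -0.3351  0.1512] yaw -111.7 gap 0.0147 gf 12.6 F [2.8 3.3 3. ] Mz 0.352 q7 0.74
 plane tilt x -0.072 y 0.001 dist 61.3 n 1203 rect [-8.6 -0. ] [35.1 10.6] ang 81.6 pos lean -0.140 head in tool [ -0.2   0.2 -11.2]
 Mz mean 0.374 [0.349 0.369 0.367 0.421 0.362]
```

Call:
drive_tool([
  [[0, 0, 0.01, 4], [0, 0, 0, 0], [0, 0, 0, 0]],
])

```text
clock: 19.15
tool_pos: [0.4529, -0.3354, 0.1512]
orientation: [2.66, 1.672, 0.001]
ft_force: [3.0, 4.0, 3.2]
finger_gap: 0.0148
gripper_force: 15.6
```

```bash
python3 st.py
```

```text
t 19.15 tool [ 0.4529 -0.3354  0.1512] yaw -115.7 gap 0.0148 gf 15.6 F [3.  4.  3.2] Mz 0.402 q7 0.68
 plane tilt x -0.090 y 0.000 dist 61.1 n 1193 rect [-8.4  0.4] [35.1 10.5] ang 80.5 pos lean -0.138 head in tool [ -0.    0.2 -11. ]
 Mz mean 0.437 [0.445 0.429 0.434 0.426 0.448]
```

```bash
python3 - <<'E'
from h import *
m=[]
for _ in range(12):
    camera("top");s=ctrl.get_state();m.append(s["moment"][2])
print(np.mean(m),np.round(m,3),s["ft_force"])
E
```

```text
0.4377906545531332 [0.432 0.451 0.472 0.395 0.412 0.428 0.463 0.443 0.444 0.48  0.388 0.445] [2.60796363 4.54410694 5.10263124]
```

Call:
drive_tool([
  [[0, 0, 0, -4], [0, 0, 0, -4], [0, 0, 0, 0]],
])

```text
clock: 20.35
tool_pos: [0.452, -0.3363, 0.1509]
orientation: [2.54, 1.848, -0.001]
ft_force: [1.9, 0.2, 0.4]
finger_gap: 0.0144
gripper_force: 1.0
```

Call:
drive_tool([
  [[0, 0, 0, 0], [0, 0, 0, 0], [0, 0, 0, 0], [0, 0, -2, 0], [0, 0, -3, 0], [0, 0, -3, 0], [0, 0, 0, 0], [0, 0, 0, 0]],
], gripper=3)

```text
clock: 21.15
tool_pos: [0.4526, -0.3355, 0.2312]
orientation: [2.538, 1.85, 0.0]
ft_force: [-0.5, 0.7, 0.1]
finger_gap: 0.03
gripper_force: 0.0
```

```bash
sed -i '/^m=\[\]/,$d' st.py; sed -i 's/(abs(T\[:,1\]+.6)<8)/(abs(T[:,1]+.6)<25)/' st.py; python3 st.py; python3 - <<'E'
from fl import *
c=camera("wrist");P=pts(c)
flat(P,np.array([.4588,-.3373]),.05,0);save(c,"w7.png",(170,390,150,410,2.5))
E
```

```text
t 21.15 tool [ 0.4526 -0.3355  0.2312] yaw -107.8 gap 0.0300 gf 0.0 F [-0.5  0.7  0.1] Mz 0.008 q7 0.71
 plane tilt x -0.064 y 0.012 dist 61.0 n 535 rect [-8.8  0. ] [34.9  9.3] ang 77.0 pos lean -0.145 head in tool [-1.2  0.6 69. ]
-0.4 [1.77 1.6 ] 656.3
-0.3 [1.86 1.62] 495.7
-0.2 [1.92 1.62] 371.8
-0.1 [1.94 1.61] 334.1
-0.0 [1.97 1.61] 413.6
0.1 [2.06 1.62] 575.4
0.2 [2.19 1.61] 760.7
0.3 [2.36 1.59] 940.6
0.4 [2.6  1.55] 1087.2
-10 56 5.25 | -8 165 8.4 | -6 200 10.6 | -4 234 11.19 | -2 236 11.38 | 0 236 11.62 | 2 226 11.91 | 4 215 12.12 | 6 220 12.29 | 8 222 12.01 | 10 230 10.45 | 12 232 7.98 | 14 117 4.75 |
```

View pics/w7.png

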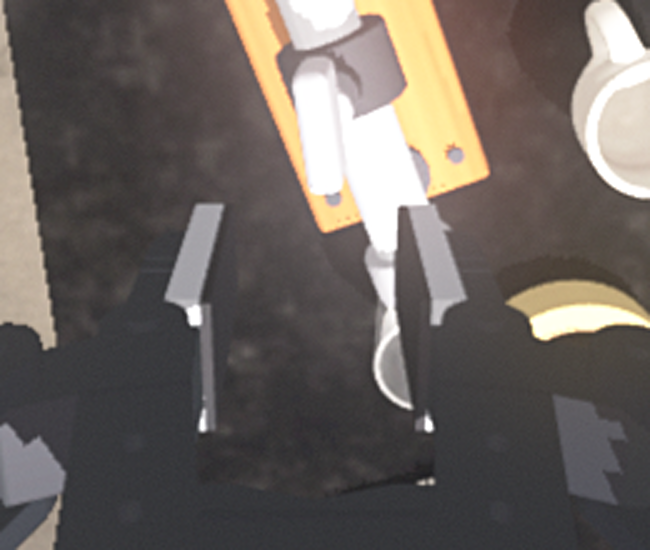

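The last picture shows the head free of the gripper (column ~320, rows 60–195), with the cup and glass in their places. The lean is about −0.14 against the flat's −0.12, roughly 1° apart.

```bash
python3 -c "
from cell import ctrl
print(ctrl.hand_in())"
```

```text
the job is handed in; nothing more can be done
None
```

I handed the job in at about 21 s: the collar is within about 1° of square over the flat. The thumb screw's torque is about 0.20 N m above free turning, just over the 0.14–0.19 snug band but under the 0.22 crush limit. The gripper has let go and is clear; I moved nothing else.

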